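# Wind back the mixer's belt tensioner and lock it with the pin

## Robot

A 6-joint arm with a two-finger parallel gripper is mounted at the origin on a cart in front of the work surface, level with it; the furniture and walls round the work are solid. World frame = base frame: x ahead of the robot, y to its left, z up, the work surface at z = 0. Lengths are in mm, angles in rad, forces in N, time in s.
With the tool pointing down it reaches from about 325 to 875 mm from the base axis. Payload 4.4 kg.
Tool frame: the origin (TCP) lies midway between the tips of the shut fingers; the grasp point (between the pads) lies 19 mm behind it; z points along the fingers, y is the direction in which the jaws open and shut (so a half turn about z gives the same grasp; the last joint's range is limited). The gripper opens to 85 mm and grips with 20 to 120 N. Pads are 22 mm wide; open, the fingers measure 114 mm over their backs; the gripper's body (76 mm by 85 mm) begins 54 mm behind the grasp point. The pads swing forward as they close: fully open they stand 13 mm farther back than shut.
Start: joints at [1.04, 0.207, 1.542, -0, 1.393, -0.15], TCP at [213.182, 534.023, 231.282] pointing down, gripper open.
Joint ranges: [-2.73, 2.73], [-0.86, 2.22], [0.23, 2.46], [-1.11, 4.25], [0.08, 2.63], [-2.82, 2.82]. Speed limits (rad/s): [2.79, 2.79, 3.14, 3.14, 3.14, 3.14].

## Interface

Orientations are given as a 3x3 rotation matrix whose columns are the frame's x, y, z axes.
In Python, from workcell import r, optics gives the robot as it stands.
- The arm moves only by the tool arm_command, never from a script. Its argument "increments" is a list of rows, each a list of 7 numbers: the shift along the tool's x, y, z as a fraction of full scale, then the turn, a rotation vector about the tool's x, y, z as a fraction of full scale, then the opening, from -1 (shut) to 1 (fully open), so that 0 is half open. A call has 1 to 20 rows; each row is the pose to reach, as a shift and turn from the pose commanded when the call began, along the tool's axes at that moment; what a row does not reach only later rows make up. Full scale, the value 1, is 0.4 m for a shift and 120 degrees for a turn. A row lasts 1/12 s, in which the tool goes at most 41.7 mm and 7.16 degrees, less where a joint would pass 70% of its speed; a pose out of reach is approached as far as the arm can. A call with a number of a shift or a turn outside -1 to 1 is refused whole. A call with a gripper value outside its range is refused whole. The fingers move at their own pace and stop on an object; the grip force is fixed at half the most. Time passes only in rows, so rows that repeat a pose let the fingers close. It gives the time, the measured TCP pose, the force and the opening at its end, in the units of the state.
- r.get_state(): the state, without advancing time (a new reading comes with each control period).
- optics.snapshot(name): name is "side" or "top"; returns the picture (384x512x3 uint8, blue, green, red); there is no depth.
- optics.camera_params(name): a dict with "K" (3x3 intrinsics, pixels), "eye" and "attitude" of the camera in the world. Camera axes: x right, y down, z forward; pixel columns grow to the right and rows downward; lengths in mm; the calibration is good to about 2 mm. A picture is of the moment at which its call begins. camera_params takes no time and is no camera call.
- r.sign_off(): hands the job in, once; it reports no verdict.
The state is a dict: "t": time; "qpos": joint angles; "joint_vel": joint speeds; "joint_efforts": joint torques, N m; "tcp_pos": TCP position; "ee_rot": TCP orientation; "contact_force": force on the tool from outside, world axes, zero at the start; "torque": the same for the moment, N m; "finger_gap": finger opening in mm.
Only numpy, scipy, OpenCV 4.12 (cv2) and the standard library are available. Lean on these libraries where they do the work, as an engineer would, in place of code of your own. Each camera call takes 0.05 s, during which the arm holds its last target.

## Task

Lock the dough mixer's belt tensioner, so that it can be fitted: take the long pin (not the short one) from the wooden stand and stand it upright in the funnel sleeve of the tensioner, so that it rests on the wheel. Then swing the wheel anticlockwise by its upright handle, against the spring, as far as it goes, and hold it until the pin drops through the notch of the wheel; let go, so that the pin alone keeps the wheel wound.

Things in the scene. Friction and masses are not known exactly. Their poses are not given: they have to be found in the camera images.
- pin_long: the taller of two upright steel pins in a wooden stand (holes 40 mm deep, 86 mm apart; the other pin is 34 mm shorter; either may be in either hole). Origin: centre of its foot, 10 mm above the worktop in the stand; z up. Round shank 18 mm thick, 92 mm long, tapered foot; round ribbed head, the place to grip, 24 mm thick, 92 to 124 mm above the origin. 90 g
- tensioner: belt tensioner, fixed: round aluminium base 176 mm wide, its top at z = 14 mm, with a steel wheel 138 mm wide, its top at z = 52 mm. Origin on the wheel's upright axis at worktop height, z up; x points to the funnel sleeve. The handle stands roughly opposite the sleeve
- sleeve (a point): centre of the funnel's mouth, 104 mm above the worktop, 48 mm along x from the wheel's axis. Funnel mouth 42 mm wide, narrowing in 16 mm of depth to an upright tube of 21 mm bore that ends 4 mm above the wheel. A pin put in it rests with its foot on the wheel, 52 mm above the worktop; over the notch it drops 38 mm on to the base, its head staying above the funnel
- wheel (a joint): wheel angle, rad: 0 = sprung back (start), growing anticlockwise from above. The notch in its rim is centred under the sleeve at 1.05; a pin in the sleeve drops from about 0.85 to 0.9 on; end stop at 1.15. The spring drives it back to 0 with 1.5 N at the handle at 0, 5 N at the stop; with the pin dropped in it rests against the pin at about 0.8
- handle (a point): point on the axis of the wheel's handle, 24 mm below its top. The handle is an upright round black grip 22 mm thick, 58 to 132 mm above the worktop, 52 mm from the wheel's axis; it spins freely on its stem, so a gripper can carry it round the axis without turning itself
Things that resemble listed ones, but are neither listed nor needed, are in the scene too. Leave any blue or yellow look-alike of the pin_long alone.

How it is judged (in metres and radians):
On the way, in this order (a step that is already met when the one before it is completed fails the run):
1. the long pin stands in the sleeve on the wheel, the wheel still sprung back (x of pin_long in the frame of tensioner between 0.038 and 0.058 m and y of pin_long in the frame of tensioner between -0.01 and 0.01 m and z of pin_long in the frame of tensioner below 0.062 m and value of joint wheel below 0.4 rad), for 0.2 s.
2. the wheel is wound back and the pin has dropped through its notch (z of pin_long in the frame of tensioner below 0.026 m and value of joint wheel above 0.65 rad), for 0.2 s.
At the end, for the whole second after the job is handed in: The long pin stands in the sleeve and through the wheel's notch: its foot less than 26 mm above the worktop and within 15 mm of the sleeve's axis along x and along y, leaning less than 0.25 rad and at rest; the wheel stays wound beyond 0.65 rad, at rest (all of step 2 and x of pin_long in the frame of tensioner between 0.033 and 0.063 m and y of pin_long in the frame of tensioner between -0.015 and 0.015 m and angle between pin_long's own z axis and vertical below 0.25 rad and linear speed of pin_long below 0.02 m/s and velocity of joint wheel between -0.1 and 0.1 rad/s); the robot touches nothing.
It also fails if it takes over 45 s, if anything falls off the work surface, if the arm or the gripper's body presses on something with over 40 N, if the wrist force passes 120 N, or if a joint passes its speed limit or range.

## Working session

There is one attempt and no reset: what is moved stays moved. The work goes in short steps, Python scripts to look and compute and a tool call to move; the robot and the scene stay as the last step left them, time stands still between calls to the robot, and variables do not carry over. Pictures are saved under pics/ and viewed, and the job is handed in when it is done.

Besides the shell and the picture viewer there is one more tool, called after "Emit:" as name([rows], argument=value, ...), one row to a line, values as JSON. arm_command: Moves the arm, as the interface text tells. Shift numbers are shares of 0.4 m and turn numbers shares of 120 degrees, none past 1 either way. Its arguments: {"type":"object","properties":{"increments":{"type":"array","items":{"type":"array","items":{"type":"number"}}}},"required":["increments"]}

```bash
ls; mkdir -p pics; python3 - <<'E'
from workcell import r, optics
import cv2
for n in("side","top"):
    cv2.imwrite(f"pics/{n}0.png",optics.snapshot(n)); p=optics.camera_params(n); print(n,p)
s=r.get_state(); print(s)
E
```

```text
pics
side {'K': array([[453.3048751 ,   0.        , 257.38345864],
       [  0.        , 453.3048751 , 194.88997229],
       [  0.        ,   0.        ,   1.        ]]), 'eye': array([  197.47747347, -1028.26647786,   549.99776372]), 'attitude': array([[ 0.95337946, -0.13154418,  0.27159478],
       [-0.30162064, -0.38667275,  0.87149824],
       [-0.00962222, -0.91278711, -0.4083223 ]])}
top {'K': array([[475.03194891,   0.        , 254.74742682],
       [  0.        , 475.03194891, 195.03042534],
       [  0.        ,   0.        ,   1.        ]]), 'eye': array([ 403.41428952,  -66.23832192, 1072.60635963]), 'attitude': array([[-0.01674309, -0.99658323,  0.0808797 ],
       [-0.99969231,  0.01816608,  0.0168901 ],
       [-0.01830165, -0.08057202, -0.99658075]])}
{'t': 0.1, 'qpos': array([ 1.04049142e+00,  2.07360015e-01,  1.54283296e+00, -1.49672264e-05,
        1.39352239e+00, -1.50484673e-01]), 'joint_vel': array([ 0.00073458, -0.0030261 , -0.00167417,  0.00184511, -0.00059339,
        0.00046269]), 'joint_efforts': array([ 1.49306661e-04, -3.84096479e+01, -2.92548126e+01, -2.70040009e-04,
        4.91558851e-03,  7.06983485e-06]), 'tcp_pos': array([212.8318515 , 533.40704232, 230.21719625]), 'ee_rot': array([[-9.28732124e-01,  3.70749937e-01, -1.06094876e-03],
       [ 3.70751331e-01,  9.28730354e-01, -1.83861174e-03],
       [ 3.03670135e-04, -2.10092595e-03, -9.99997747e-01]]), 'contact_force': array([-1.00618438, -0.49971134,  0.21792773]), 'torque': array([0.04226833, 0.00540245, 0.01837196]), 'finger_gap': 85.36147235378826}
```

View pics/side0.png

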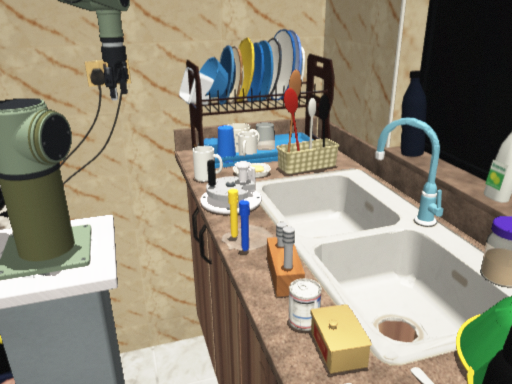

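View pics/top0.png

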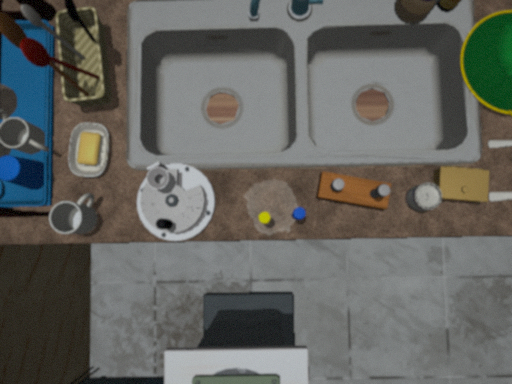

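The side view shows the stand (285,255), with the two grey pins at about (280,235) and (289,245). The yellow and blue look-alikes are at (234,212) and (244,228), and the tensioner is at (230,190). In the top view the tensioner is at (176,202), the sleeve at (160,178), the handle at (163,223), and the pins at (338,185) and (383,190). I'll zoom in next.

```bash
python3 - <<'E'
import cv2,numpy as np
t=cv2.imread("pics/top0.png");s=cv2.imread("pics/side0.png")
def c(im,x0,y0,w,h,k): return cv2.resize(im[y0:y0+h,x0:x0+w],(w*k,h*k),interpolation=cv2.INTER_CUBIC)
a=c(t,130,155,100,90,4);b=c(t,310,155,100,90,4);d=c(s,195,155,75,60,4)[:240];e=c(s,255,210,75,60,4)
im=np.zeros((600,800,3),np.uint8);im[:360,:400]=a;im[:360,400:]=b;im[360:,:300]=d;im[360:,400:700]=e
cv2.imwrite("pics/z0.png",im)
E
```

```text
(no output)
```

View pics/z0.png

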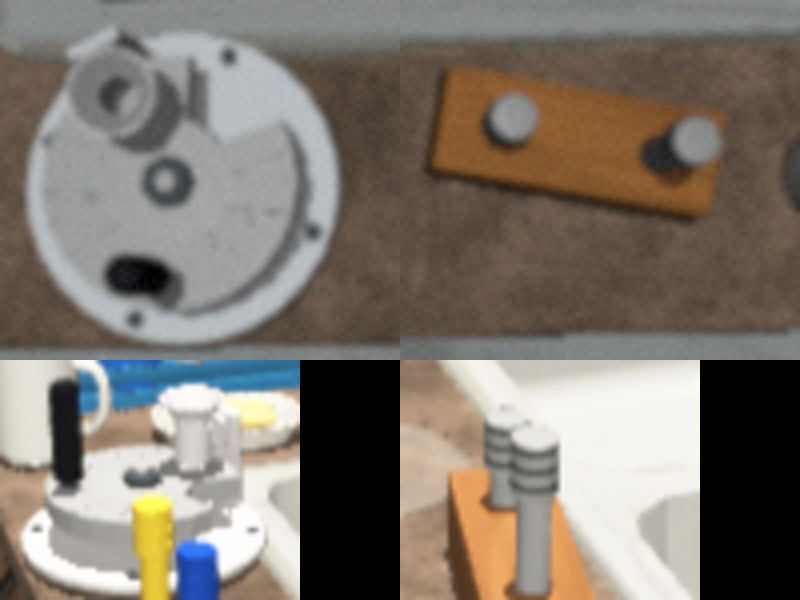

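The right-hand pin in the top view is the long one (it is nearer the side camera). Now I'll measure it.

```bash
cat > h.py <<'E'
import numpy as np,cv2
from workcell import r,optics
P={n:optics.camera_params(n) for n in("side","top")}
def ray(n,u,v):
    p=P[n];d=p["attitude"]@np.linalg.inv(p["K"])@np.array([u,v,1.]);return p["eye"],d/np.linalg.norm(d)
def pl(n,u,v,z):
    e,d=ray(n,u,v);return e+d*(z-e[2])/d[2]
def pj(n,X):
    p=P[n];q=p["K"]@(p["attitude"].T@(np.array(X,float)-p["eye"]));return q[:2]/q[2]
E
python3 - <<'E'
from h import *
t=cv2.imread("pics/top0.png");s=cv2.imread("pics/side0.png")
lo=pl("top",384.2,190,134);sh=pl("top",338.1,184.7,100)
print("long",lo,"short",sh,np.linalg.norm((lo-sh)[:2]))
print("side proj of long top",pj("side",lo),"short",pj("side",sh))
print("base",pl("top",175.75,202.25,14),"hub",pl("top",171.75,200.2,56))
f=pl("top",158,178,104);print("funnel",f,pj("side",f))
h=pl("top",160,223,132);print("handle",h,pj("side",h))
# base ellipse, bright
g=cv2.cvtColor(t,cv2.COLOR_BGR2HSV)
m=((g[...,1]<45)&(g[...,2]>165)).astype(np.uint8);m[:160]=0;m[245:]=0;m[:,:130]=0;m[:,225:]=0
ys,xs=np.nonzero(m);hull=cv2.convexHull(np.c_[xs,ys].astype(np.float32));print(len(xs),cv2.fitEllipse(hull))
# black handle
k=(t.max(2)<45).astype(np.uint8);k[:205]=0;k[240:]=0;k[:,:145]=0;k[:,190:]=0
ys,xs=np.nonzero(k);print("handle px",xs.min(),xs.max(),ys.min(),ys.max(),len(xs))
k=(s.max(2)<60).astype(np.uint8);k[:155]=0;k[192:]=0;k[:,:203]=0;k[:,220:]=0
ys,xs=np.nonzero(k);print("handle side px",xs.min(),xs.max(),ys.min(),ys.max(),xs.mean(),ys.mean())
o=t[165:215,315:395].astype(int)
E
```

```text
long [ 484.89319512 -306.09835076  134.        ] short [ 500.49009644 -221.10679475  100.        ] 86.410809065615
side proj of long top [288.4885232  227.27055835] short [280.6500135  222.37686158]
base [476.32972985 128.94755594  14.        ] hub [478.01373462 129.82513274  56.        ]
funnel [520.84320807 148.85987773 104.        ] [242.52846934 163.19619041]
handle [427.49432592 138.68202377 132.        ] [210.73089692 158.65090277]
1407 ((174.28150939941406, 199.9403533935547), (75.70309448242188, 80.6135025024414), 155.046142578125)
handle px 157 171 220 228 100
handle side px 208 214 161 185 211.0909090909091 172.87662337662337
```

```bash
cat >> h.py <<'E'
def mv(pos,yaw=None):
    """print the shares for a move to world pos; yaw=jaw axis angle deg"""
    s=r.get_state();R=s["ee_rot"];d=R.T@(np.array(pos)-s["tcp_pos"])/400
    y=np.degrees(np.arctan2(R[1,1],R[0,1]));print("t",round(s["t"],2),"tcp",s["tcp_pos"].round(1),"yaw",y.round(2),"gap",round(s["finger_gap"],1),"F",s["contact_force"].round(1),"q",s["qpos"].round(2))
    print("shift",d.round(4), "turn z", None if yaw is None else round(-((yaw-y+90)%180-90)/120,4))
E
python3 - <<'E'
from h import *
mv((480,170,290),-10)
for hy in (132,134,136,138,140):
  for hx in(427,):
    c=[pj("top",(hx,hy+s*11,z))[0] for s,z in((1,132),(-1,58))]
    print(hy,np.round(c,1),[np.round(pj("top",(hx+s*11,hy,132))[1],1) for s in(1,-1)],np.round(pj("side",(hx,hy,100)),1))
t=cv2.imread("pics/top0.png")[216:234,150:180].max(2);print(t)
E
```

```text
t 0.1 tcp [212.8 533.4 230.2] yaw 68.24 gap 85.4 F [-1.  -0.5  0.2] q [ 1.04  0.21  1.54 -0.    1.39 -0.15]
shift [-0.9571 -0.5965 -0.1485] turn z 0.652
132 [157.8 175.7] [np.float64(217.6), np.float64(228.7)] [211.7 170.3]
134 [156.8 174.8] [np.float64(217.7), np.float64(228.8)] [211.5 170.1]
136 [155.8 173.9] [np.float64(217.7), np.float64(228.8)] [211.4 169.9]
138 [154.8 172.9] [np.float64(217.7), np.float64(228.8)] [211.2 169.6]
140 [153.8 172. ] [np.float64(217.7), np.float64(228.8)] [211.  169.4]
[[154 158 158 160 160 160 157 157 158 159 159 158 159 154 159 160 157 162
  162 162 166 164 163 162 156 162 163 160 158 163]
 [157 159 158 160 158 162 159 156 152 153 145 145 148 151 153 154 154 155
  155 163 163 159 163 165 165 161 162 163 163 161]
 [159 157 159 158 159 158 159 148 139 123 119 110 116 120 122 123 129 135
  139 150 153 158 158 163 162 162 163 162 161 163]
 [160 156 156 158 158 156 153 127 101  86  68  65  61  66  71  74  87  95
  106 121 134 151 157 162 162 161 160 161 162 160]
 [155 157 157 159 162 154 130 102  68  38  33  34  32  25  32  26  34  46
   60  70  99 122 
[... 958 characters left out ...]
 69  73  68  70  64  54
   43  44  59  69  79  80  86 111 140 159 163 161]
 [188 193 193 191 191 188 181 168 162 147 136 122 123 124 122 119 113  94
   74  70  73  82  81  83  98 124 148 162 163 163]
 [178 188 188 192 191 192 190 186 182 178 171 167 162 156 154 148 143 132
  112  96  87  82  84  91 120 138 155 157 157 158]
 [156 178 189 193 194 188 192 192 189 189 189 183 174 166 160 162 160 152
  140 123 107  90  94 104 130 147 147 145 145 143]
 [131 152 173 184 189 193 193 194 191 191 191 179 165 151 148 159 168 172
  167 151 130 123 120 123 135 137 133 125 129 124]
 [111 128 143 165 179 184 192 193 192 192 187 167 139 113 111 144 173 185
  182 169 164 156 155 160 154 143 129 126 128 134]]
```

Emit:
arm_command([
  [-0.957,-0.597,-0.149,0,0,0.652,1],
  [-0.957,-0.597,-0.149,0,0,0.652,1],
  [-0.957,-0.597,-0.149,0,0,0.652,1],
  [-0.957,-0.597,-0.149,0,0,0.652,1],
  [-0.957,-0.597,-0.149,0,0,0.652,1],
  [-0.957,-0.597,-0.149,0,0,0.652,1],
  [-0.957,-0.597,-0.149,0,0,0.652,1],
  [-0.957,-0.597,-0.149,0,0,0.652,1],
  [-0.957,-0.597,-0.149,0,0,0.652,1],
  [-0.957,-0.597,-0.149,0,0,0.652,1],
  [-0.957,-0.597,-0.149,0,0,0.652,1],
  [-0.957,-0.597,-0.149,0,0,0.652,1],
  [-0.957,-0.597,-0.149,0,0,0.652,1],
  [-0.957,-0.597,-0.149,0,0,0.652,1],
])

```text
t: 1.27
tcp_pos: [479.6, 170.4, 290.2]
ee_rot: [[0.173, 0.985, -0.002], [0.985, -0.173, 0.0], [0.0, -0.002, -1.0]]
contact_force: [0.2, 0.3, -0.2]
finger_gap: 86.0
```

```bash
python3 -c "
from h import *
mv((485,-200,230),-10)
mv((485,-306,180),-10)"
```

```text
t 1.27 tcp [479.6 170.4 290.2] yaw -9.99 gap 86.0 F [ 0.2  0.3 -0.2] q [0.17 0.02 1.62 0.   1.5  0.35]
shift [-0.9096  0.1742  0.1501] turn z 0.0001
t 1.27 tcp [479.6 170.4 290.2] yaw -9.99 gap 86.0 F [ 0.2  0.3 -0.2] q [0.17 0.02 1.62 0.   1.5  0.35]
shift [-1.1706  0.2204  0.275 ] turn z 0.0001
```

Emit:
arm_command([
  [-0.91,0.174,0.15,0,0,0,1],
  [-0.91,0.174,0.15,0,0,0,1],
  [-0.91,0.174,0.15,0,0,0,1],
  [-0.91,0.174,0.15,0,0,0,1],
  [-0.91,0.174,0.15,0,0,0,1],
  [-0.91,0.174,0.15,0,0,0,1],
  [-0.91,0.174,0.15,0,0,0,1],
  [-0.91,0.174,0.15,0,0,0,1],
  [-0.91,0.174,0.15,0,0,0,1],
  [-0.91,0.174,0.15,0,0,0,1],
  [-0.91,0.174,0.15,0,0,0,1],
])

```text
t: 2.18
tcp_pos: [485.0, -200.0, 229.7]
ee_rot: [[0.175, 0.985, -0.002], [0.985, -0.175, 0.002], [0.002, -0.002, -1.0]]
contact_force: [-0.6, 0.3, -0.3]
finger_gap: 85.4
```

```bash
python3 -c "
from h import *
mv((485,-306,180),-10)
mv((485,-306,99),-10)"
```

```text
t 2.18 tcp [ 485.  -200.   229.7] yaw -10.06 gap 85.4 F [-0.6  0.3 -0.3] q [-0.56  0.1   1.66  0.    1.38 -0.38]
shift [-0.261   0.0466  0.1237] turn z -0.0005
t 2.18 tcp [ 485.  -200.   229.7] yaw -10.06 gap 85.4 F [-0.6  0.3 -0.3] q [-0.56  0.1   1.66  0.    1.38 -0.38]
shift [-0.2613  0.0471  0.3262] turn z -0.0005
```

Emit:
arm_command([
  [-0.261,0.047,0.124,0,0,0,1],
  [-0.261,0.047,0.124,0,0,0,1],
  [-0.261,0.047,0.124,0,0,0,1],
  [-0.261,0.047,0.124,0,0,0,1],
  [-0.261,0.047,0.124,0,0,0,1],
  [-0.261,0.047,0.2,0,0,0,1],
  [-0.261,0.047,0.26,0,0,0,1],
  [-0.261,0.047,0.326,0,0,0,1],
  [-0.261,0.047,0.326,0,0,0,1],
])

```text
t: 2.93
tcp_pos: [483.5, -300.4, 96.0]
ee_rot: [[0.17, 0.985, -0.008], [0.985, -0.17, 0.008], [0.006, -0.009, -1.0]]
contact_force: [-0.9, 0.7, -1.4]
finger_gap: 84.9
```

```bash
python3 - <<'E'
from h import *
t=optics.snapshot("top");s=optics.snapshot("side")
def c(im,x0,y0,w,h,k): return cv2.resize(im[y0:y0+h,x0:x0+w],(w*k,h*k),interpolation=cv2.INTER_CUBIC)
cv2.imwrite("pics/g1.png",np.hstack([c(t,310,135,100,90,4),c(s,240,180,100,90,4)]))
mv((485,-306,99))
E
```

```text
t 3.03 tcp [ 486.2 -303.6  100.7] yaw -9.82 gap 85.6 F [-0.2 -1.2  0.6] q [-0.71  0.34  1.66  0.    1.14 -0.54]
shift [-0.0064 -0.002   0.0042] turn z None
```

View pics/g1.png

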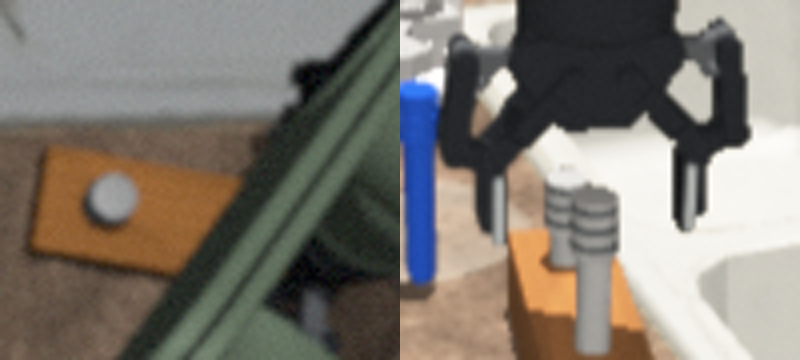

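The side view shows the long pin (590,200 in the zoom) centred between the open fingers. Closing now.

Emit:
arm_command([
  [-0.006,0,0.0,0,0,0,1],
  [-0.006,0,0,0,0,0,1],
  [-0.006,0,0,0,0,0,-1],
  [-0.006,0,0,0,0,0,-1],
  [-0.006,0,0,0,0,0,-1],
  [-0.006,0,0,0,0,0,-1],
  [-0.006,0,0,0,0,0,-1],
  [-0.006,0,0,0,0,0,-1],
  [-0.006,0,0,0,0,0,-1],
  [-0.006,0,0,0,0,0,-1],
])

```text
t: 3.87
tcp_pos: [485.5, -308.9, 100.8]
ee_rot: [[0.174, 0.985, 0.0], [0.985, -0.174, -0.0], [-0.0, 0.0, -1.0]]
contact_force: [-0.7, 0.6, 3.2]
finger_gap: 22.3
```

```bash
python3 -c "
from h import *
mv((485,-306,270))"
```

```text
t 3.87 tcp [ 485.5 -308.9  100.8] yaw -10.01 gap 22.3 F [-0.7  0.6  3.2] q [-0.72  0.35  1.66 -0.    1.14 -0.54]
shift [ 0.0067 -0.0025 -0.423 ] turn z None
```

Emit:
arm_command([
  [0,0,-0.04,0,0,0,-1],
  [0,0,-0.1,0,0,0,-1],
  [0,0,-0.18,0,0,0,-1],
  [0,0,-0.26,0,0,0,-1],
  [0,0,-0.34,0,0,0,-1],
  [0,0,-0.4,0,0,0,-1],
  [0,0,-0.44,0,0,0,-1],
  [0,0,-0.44,0,0,0,-1],
  [0,0,-0.44,0,0,0,-1],
])

```text
t: 4.62
tcp_pos: [485.7, -308.8, 276.7]
ee_rot: [[0.174, 0.985, 0.001], [0.985, -0.174, -0.001], [-0.001, 0.001, -1.0]]
contact_force: [0.7, -0.5, -2.2]
finger_gap: 22.5
```

```bash
python3 - <<'E'
from h import *
s=optics.snapshot("side")
def c(im,x0,y0,w,h,k): return cv2.resize(im[y0:y0+h,x0:x0+w],(w*k,h*k),interpolation=cv2.INTER_CUBIC)
cv2.imwrite("pics/l1.png",c(s,215,90,140,140,4))
mv((520.8,40,280))
E
```

```text
t 4.67 tcp [ 484.9 -308.2  275. ] yaw -10.0 gap 22.7 F [-0.7  0.6 -0.7] q [-0.72  0.18  1.49  0.    1.48 -0.54]
shift [ 0.8729 -0.0629 -0.0115] turn z None
```

View pics/l1.png

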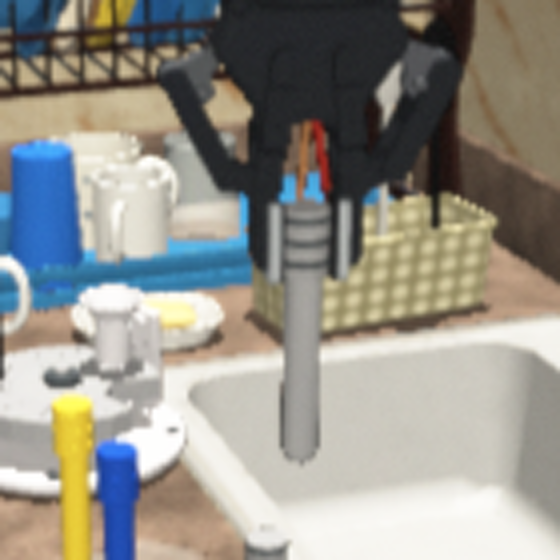

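```bash
python3 - <<'E'
from h import *
for x,y in((485,-306),(485.5,-308)):
  for z in (185,309): print(x,y,z,pj("side",(x,y,z)).round(1),pj("top",(x,y,z)).round(1))
t=optics.snapshot("top");s=optics.snapshot("side")
m=s[120:215,270:315]
g=cv2.cvtColor(s,cv2.COLOR_BGR2HSV)
for row in range(165,208,4): print(row,s[row,278:306].max(1))
mv((520.8,40,280))
E
```

```text
485 -306 185 [289.  203.4] [391.1 187.5]
485 -306 309 [290.3 140.3] [411.7 180. ]
485.5 -308 185 [289.7 203.8] [392.1 187.2]
485.5 -308 309 [291.  140.6] [412.9 179.7]
165 [150 133 129 125 140 132 128 118 139 153 162 164 168 165 163 153 152 179
 204 214 206 183 163 182 205 210 196 167]
169 [ 95  95 100 111 137 138 125 120 139 154 162 164 165 164 159 146 144 171
 193 197 183 161 167 193 211 209 188 161]
173 [179 171 152 142 103  90  96 122 141 154 162 164 166 163 158 143 116 108
 102  97 101 104 105 106 104 115 155 156]
177 [193 200 205 204 198 199 185 135 142 155 162 164 165 163 158 168 225 230
 232 233 235 237 240 242 242 242 242 242]
181 [243 244 241 239 235 234 221 146 146 157 162 164 164 161 156 156 201 207
 206 205 205 205 205 205 204 203 204 203]
185 [202 202 203 202 203 203 194 142 147 157 161 164 162 159 153 155 198 203
 203 203 203 203 205 204 202 202 201 203]
189 [203 202 202 204 203 193 146 137 150 158 162 163 162 159 152 158 199 203
 203 204 203 204 203 203 203 203 202 202]
193 [203 204 203 202 201 185  94 133 150 161 162 162 160 153 146 151 198 204
 205 204 202 204 204 203 202 203 204 203]
197 [203 203 203 204 201 187 112 138 153 161 164 163 160 153 137 129 198 204
 202 204 204 202 202 204 204 204 203 203]
201 [202 202 201 202 202 187 112 140 154 161 163 164 158 150 134 123 195 204
 203 203 203 204 203 204 203 204 204 203]
205 [201 202 202 203 204 203 198 165 150 157 155 155 154 153 176 202 203 203
 203 203 203 202 201 204 203 205 203 203]
t 4.77 tcp [ 484.4 -307.8  273.7] yaw -10.0 gap 22.6 F [-0.3 -0.1 -1.4] q [-0.72  0.18  1.49  0.    1.48 -0.54]
shift [ 0.8721 -0.0615 -0.0133] turn z None
```

Emit:
arm_command([
  [0.05,-0.004,-0.013,0,0,0,-1],
  [0.13,-0.01,-0.013,0,0,0,-1],
  [0.22,-0.016,-0.013,0,0,0,-1],
  [0.31,-0.022,-0.013,0,0,0,-1],
  [0.4,-0.028,-0.013,0,0,0,-1],
  [0.49,-0.035,-0.013,0,0,0,-1],
  [0.58,-0.041,-0.013,0,0,0,-1],
  [0.67,-0.047,-0.013,0,0,0,-1],
  [0.75,-0.053,-0.013,0,0,0,-1],
  [0.82,-0.058,-0.013,0,0,0,-1],
  [0.87,-0.061,-0.013,0,0,0,-1],
  [0.87,-0.061,-0.013,0,0,0,-1],
])

```text
t: 5.77
tcp_pos: [520.8, 42.1, 279.5]
ee_rot: [[0.169, 0.986, -0.004], [0.986, -0.169, 0.002], [0.002, -0.004, -1.0]]
contact_force: [-0.4, -1.3, -2.0]
finger_gap: 22.4
```

```bash
python3 -c "
from h import *
mv((521,146.5,230))"
```

```text
t 5.77 tcp [520.8  42.1 279.5] yaw -9.72 gap 22.4 F [-0.4 -1.3 -2. ] q [-0.09  0.06  1.6   0.    1.48  0.08]
shift [ 0.2571 -0.0431  0.1243] turn z None
```

Emit:
arm_command([
  [0.08,-0.013,0.0,0,0,0,-1],
  [0.16,-0.027,0.04,0,0,0,-1],
  [0.22,-0.037,0.08,0,0,0,-1],
  [0.257,-0.043,0.124,0,0,0,-1],
  [0.257,-0.043,0.124,0,0,0,-1],
  [0.257,-0.043,0.124,0,0,0,-1],
  [0.257,-0.043,0.124,0,0,0,-1],
])

```text
t: 6.35
tcp_pos: [522.8, 141.4, 231.7]
ee_rot: [[0.174, 0.985, -0.001], [0.985, -0.174, -0.001], [-0.001, -0.001, -1.0]]
contact_force: [0.3, 0.3, 0.3]
finger_gap: 22.6
```

```bash
python3 - <<'E'
from h import *
s=optics.snapshot("side");t=optics.snapshot("top")
def c(im,x0,y0,w,h,k): return cv2.resize(im[y0:y0+h,x0:x0+w],(w*k,h*k),interpolation=cv2.INTER_CUBIC)
cv2.imwrite("pics/p1.png",np.hstack([c(s,195,90,80,110,5),c(t,120,145,80,110,5)]))
mv((521,146.5,230))
for z in(139,149,263): print(z,pj("side",(520.8,148.9,z)),pj("top",(520.8,148.9,z)))
E
```

```text
t 6.45 tcp [523.6 141.3 233. ] yaw -10.1 gap 22.3 F [-0.6 -0.4 -0.9] q [ 0.1   0.14  1.62 -0.    1.38  0.28]
shift [ 0.0117 -0.0088  0.0075] turn z None
139 [242.22510262 151.53931518] [154.08088475 175.97266742]
149 [242.14250592 148.16170576] [152.91315774 175.35925331]
263 [241.16217156 108.07309857] [137.59482211 167.31243842]
```

View pics/p1.png

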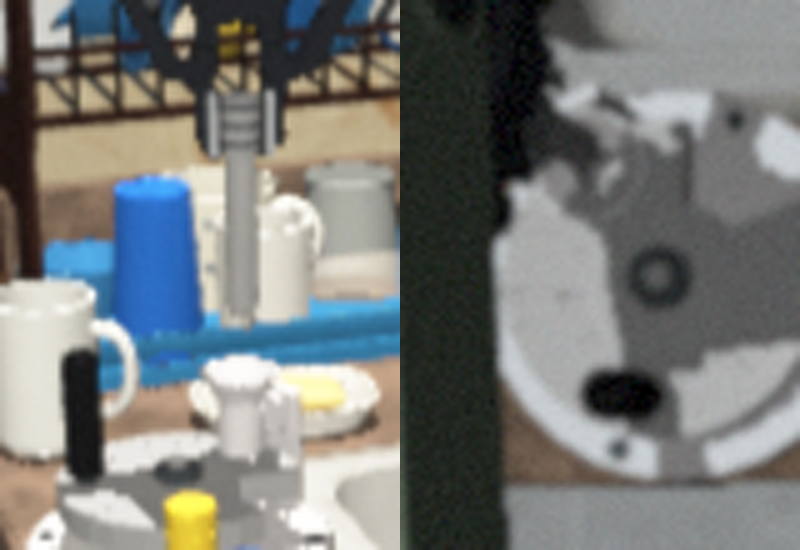

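Emit:
arm_command([
  [0.012,-0.006,0.008,0,0,0,-1],
  [0.012,-0.006,0.008,0,0,0,-1],
  [0.012,-0.006,0.008,0,0,0,-1],
  [0.012,-0.006,0.008,0,0,0,-1],
])

```text
t: 6.78
tcp_pos: [521.4, 147.4, 229.2]
ee_rot: [[0.174, 0.985, 0.001], [0.985, -0.174, -0.0], [0.0, 0.001, -1.0]]
contact_force: [-0.1, -0.4, -0.2]
finger_gap: 22.6
```

```bash
python3 - <<'E'
from h import *
s=optics.snapshot("side")
cv2.imwrite("pics/p2.png",cv2.resize(s[90:200,195:275],None,fx=5,fy=5,interpolation=cv2.INTER_CUBIC))
mv((521,146.5,230))
b0=cv2.imread("pics/side0.png")
for row in range(134,154,4): print(row,s[row,232:254].tolist() if 0 else s[row,232:254].max(1))
print()
for row in list(range(160,178,2)): print(row,b0[row,230:258].max(1))
E
```

```text
t 6.83 tcp [521.4 147.5 229.2] yaw -10.01 gap 23.1 F [-1.3 -0.2 -0.9] q [ 0.12  0.14  1.63 -0.    1.38  0.29]
shift [-0.0025 -0.0005 -0.0021] turn z None
134 [176 170 214 210 192 206 227 150 151 162 162 156 153 182 225 228 228 227
 223 220 219 212]
138 [174 164 171 220 227 221 183 145 151 159 161 158 149 175 225 229 229 227
 225 221 216 212]
142 [173 164 167 210 207 200 181 141 152 162 160 154 149 167 212 226 227 226
 224 221 216 209]
146 [173 163 158 191 223 220 187 149 150 161 161 153 148 168 222 227 226 226
 224 222 217 210]
150 [172 164 157 171 221 225 199 151 149 162 162 157 151 173 222 226 227 226
 225 222 217 210]

160 [170 166 158 142 143 142 142 144 144 153 158 173 171 174 185 194 184 172
 179 182 177 176 176 178 181 180 178 176]
162 [192 191 187 165 175 184 211 246 238 237 247 251 251 251 251 249 241 228
 225 216 181 167 169 171 172 175 171 174]
164 [169 168 167 168 192 243 243 247 250 251 252 253 253 253 252 251 250 248
 244 241 249 248 250 251 252 252 251 253]
166 [127 138 147 182 227 216 231 227 241 248 248 247 250 249 250 248 242 240
 208 223 251 254 254 254 254 254 254 254]
168 [183 185 205 246 240 246 245 208 173 177 181 185 187 185 186 182 175 177
 213 242 243 238 246 249 248 253 255 255]
170 [189 189 194 221 247 242 245 243 212 181 199 195 199 201 205 194 177 201
 193 208 232 209 197 209 207 233 249 249]
172 [176 176 167 138 148 197 217 245 226 191 203 211 215 217 214 207 197 195
 197 196 195 192 195 203 198 197 220 215]
174 [163 168 156  97  79  84 118 156 163 183 202 211 215 217 213 204 191 175
 194 194 192 190 193 203 198 194 208 207]
176 [206 206 207 201 175 174 169 156 158 183 201 212 217 217 214 206 189 166
 174 192 190 180 190 200 199 196 206 206]
```

View pics/p2.png

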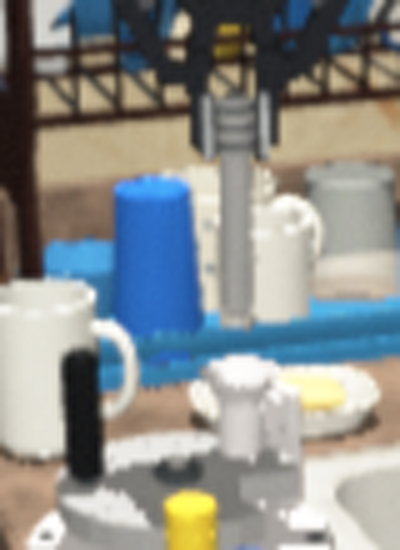

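Emit:
arm_command([
  [0,0.002,0.03,0,0,0,-1],
  [0,0.002,0.06,0,0,0,-1],
  [0,0.002,0.085,0,0,0,-1],
  [0,0.002,0.11,0,0,0,-1],
  [0,0.002,0.13,0,0,0,-1],
  [0,0.002,0.145,0,0,0,-1],
  [0,0.002,0.145,0,0,0,-1],
  [0,0.002,0.145,0,0,0,-1],
])

```text
t: 7.5
tcp_pos: [521.8, 147.5, 170.3]
ee_rot: [[0.174, 0.985, -0.001], [0.985, -0.174, -0.0], [-0.0, -0.001, -1.0]]
contact_force: [0.1, -0.7, -1.5]
finger_gap: 22.2
```

```bash
python3 - <<'E'
from h import *
s=optics.snapshot("side")
cv2.imwrite("pics/p3.png",cv2.resize(s[90:200,195:275],None,fx=5,fy=5,interpolation=cv2.INTER_CUBIC))
mv((521,146.5,144))
print(r.get_state()["torque"])
E
```

```text
t 7.55 tcp [522.3 147.5 171.1] yaw -10.0 gap 22.7 F [-0.7  0.7 -0.2] q [ 0.12  0.2   1.68 -0.    1.26  0.29]
shift [-0.0031 -0.0028  0.0676] turn z None
[0.01318702 0.02647741 0.0179684 ]
```

View pics/p3.png

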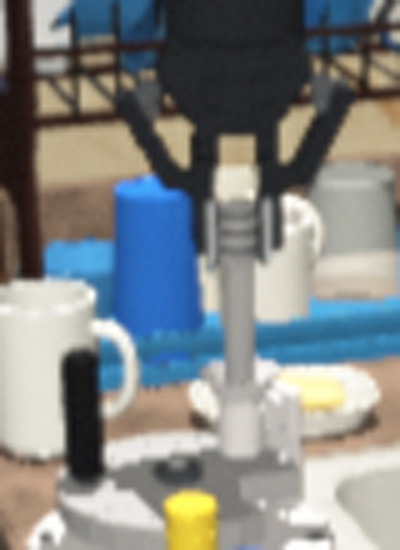

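The pin's foot is in the funnel (240,380 in the zoom) and no force shows. I'll lower it the rest of the way.

Emit:
arm_command([
  [0,0,0.025,0,0,0,-1],
  [0,0,0.045,0,0,0,-1],
  [0,0,0.06,0,0,0,-1],
  [0,0,0.066,0,0,0,-1],
  [0,0,0.066,0,0,0,-1],
])

```text
t: 7.97
tcp_pos: [521.6, 147.4, 143.5]
ee_rot: [[0.174, 0.985, -0.001], [0.985, -0.174, -0.0], [-0.0, -0.001, -1.0]]
contact_force: [0.3, 0.2, -1.1]
finger_gap: 22.4
```

```bash
python3 - <<'E'
from h import *
s=optics.snapshot("side")
cv2.imwrite("pics/p4.png",cv2.resize(s[90:200,195:275],None,fx=5,fy=5,interpolation=cv2.INTER_CUBIC))
mv((521,146.5,144))
E
```

```text
t 8.02 tcp [521.9 147.5 144. ] yaw -10.0 gap 22.5 F [-0.5  0.1 -0. ] q [ 0.12  0.23  1.71 -0.    1.21  0.29]
shift [-0.0028 -0.0019  0.0001] turn z None
```

View pics/p4.png

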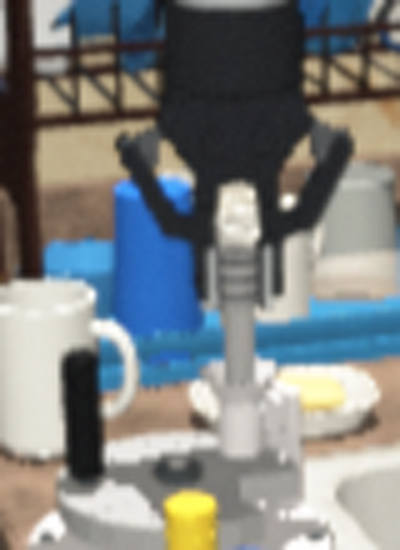

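Emit:
arm_command([
  [0,0,0,0,0,0,1],
  [0,0,0,0,0,0,1],
  [0,0,0,0,0,0,1],
  [0,0,0,0,0,0,1],
  [0,0,0,0,0,0,1],
  [0,0,0,0,0,0,1],
  [0,0,0,0,0,0,1],
  [0,0,0,0,0,0,1],
])

```text
t: 8.68
tcp_pos: [522.0, 147.5, 144.5]
ee_rot: [[0.174, 0.985, 0.0], [0.985, -0.174, 0.0], [0.0, 0.0, -1.0]]
contact_force: [0.3, -0.2, 0.5]
finger_gap: 85.0
```

```bash
python3 - <<'E'
from h import *
s=optics.snapshot("side")
cv2.imwrite("pics/p5.png",cv2.resize(s[90:200,195:275],None,fx=5,fy=5,interpolation=cv2.INTER_CUBIC))
mv((521,146.5,240),-68)
E
```

```text
t 8.73 tcp [522.1 147.5 144.5] yaw -10.0 gap 85.2 F [-0.1  0.1 -0.2] q [ 0.12  0.23  1.71 -0.    1.21  0.29]
shift [-0.0029 -0.0022 -0.2387] turn z 0.4833
```

View pics/p5.png

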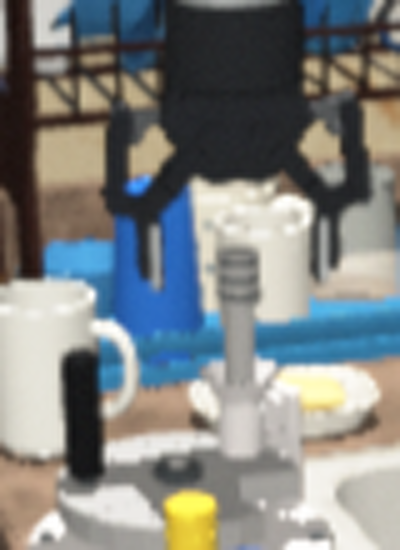

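The pin stands free in the sleeve. Next I'll rise and go over to the handle.

Emit:
arm_command([
  [0,0,-0.06,0,0,0,1],
  [0,0,-0.15,0,0,0,1],
  [0,0,-0.24,0,0,0,1],
  [0,0,-0.26,0,0,0,1],
  [-0.02,-0.07,-0.26,0,0,0.06,1],
  [-0.04,-0.14,-0.26,0,0,0.12,1],
  [-0.06,-0.2,-0.26,0,0,0.18,1],
  [-0.07,-0.229,-0.26,0,0,0.24,1],
  [-0.07,-0.229,-0.26,0,0,0.3,1],
  [-0.07,-0.229,-0.26,0,0,0.36,1],
  [-0.07,-0.229,-0.26,0,0,0.42,1],
  [-0.07,-0.229,-0.26,0,0,0.483,1],
  [-0.07,-0.229,-0.26,0,0,0.483,1],
  [-0.07,-0.229,-0.26,0,0,0.483,1],
])

```text
t: 9.9
tcp_pos: [426.9, 135.8, 248.4]
ee_rot: [[0.926, 0.378, -0.0], [0.378, -0.926, -0.0], [-0.0, -0.0, -1.0]]
contact_force: [0.1, -0.5, -0.0]
finger_gap: 85.0
```

```bash
python3 - <<'E'
from h import *
s=optics.snapshot("side");t=optics.snapshot("top")
cv2.imwrite("pics/q1.png",np.hstack([cv2.resize(i,None,fx=5,fy=5,interpolation=cv2.INTER_CUBIC) for i in(s[90:200,195:275],t[145:255,120:200])]))
mv((427,136,89),-68)
E
```

```text
t 10.0 tcp [426.9 135.8 248.4] yaw -67.82 gap 85.5 F [0.3 0.4 0.1] q [ 0.11 -0.09  1.81  0.    1.41  1.3 ]
shift [ 3.000e-04 -3.000e-04  3.985e-01] turn z 0.0015
```

View pics/q1.png

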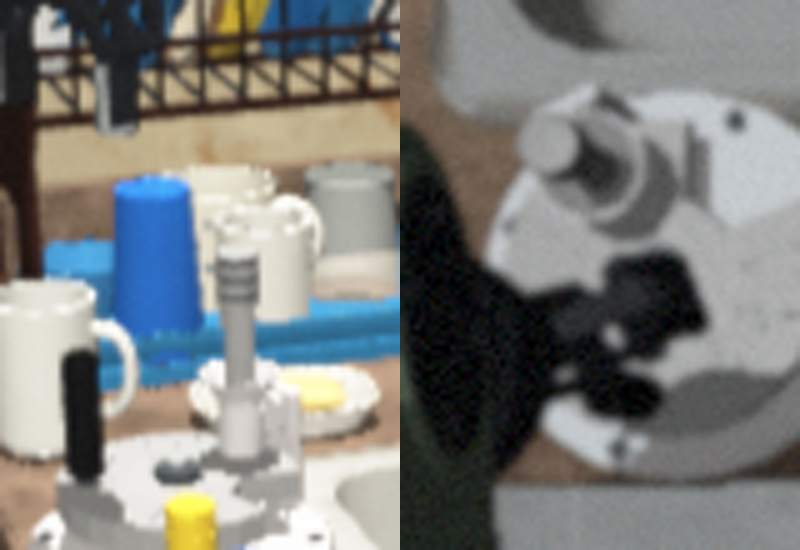

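Top view: the pin head is over the funnel at (550,150 in the zoom) and the jaws are above the handle. Descending now.

Emit:
arm_command([
  [0,0,0.08,0,0,0,1],
  [0,0,0.17,0,0,0,1],
  [0,0,0.25,0,0,0,1],
  [0,0,0.32,0,0,0,1],
  [0,0,0.36,0,0,0,1],
  [0,0,0.39,0,0,0,1],
  [0,0,0.39,0,0,0,1],
  [0,0,0.39,0,0,0,1],
])

```text
t: 10.67
tcp_pos: [426.5, 135.8, 92.0]
ee_rot: [[0.927, 0.376, -0.002], [0.376, -0.927, -0.0], [-0.002, -0.0, -1.0]]
contact_force: [1.1, -0.0, 0.2]
finger_gap: 85.2
```

```bash
python3 - <<'E'
from h import *
s=optics.snapshot("side");t=optics.snapshot("top")
cv2.imwrite("pics/q2.png",np.hstack([cv2.resize(i,None,fx=5,fy=5,interpolation=cv2.INTER_CUBIC) for i in(s[90:200,195:275],t[145:255,120:200])]))
mv((427,136,92),-68)
E
```

```text
t 10.77 tcp [428.  136.   93.5] yaw -67.92 gap 85.7 F [ 0.5 -0.1 -0.1] q [ 0.11  0.11  1.97 -0.    1.06  1.3 ]
shift [-0.0024 -0.001   0.0038] turn z 0.0007
```

View pics/q2.png

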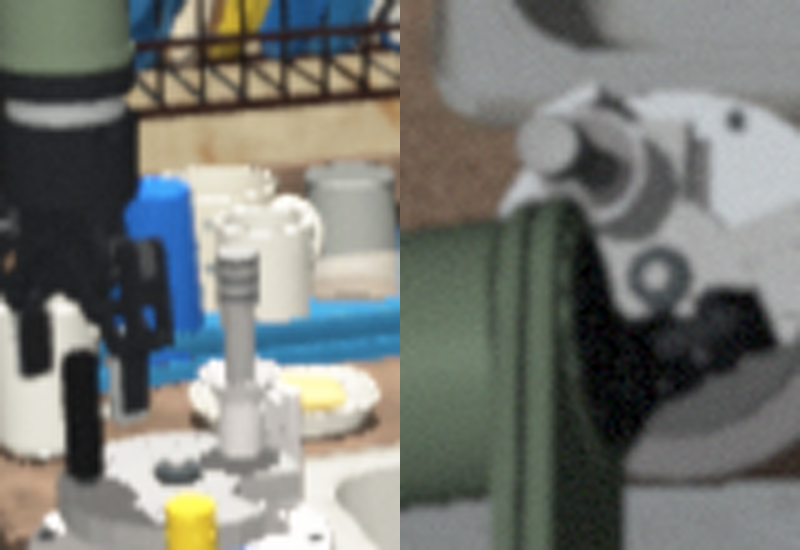

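Emit:
arm_command([
  [0,0,0,0,0,0,-1],
  [0,0,0,0,0,0,-1],
  [0,0,0,0,0,0,-1],
  [0,0,0,0,0,0,-1],
  [0,0,0,0,0,0,-1],
  [0,0,0,0,0,0,-1],
  [0,0,0,0,0,0,-1],
  [0,0,0,0,0,0,-1],
])

```text
t: 11.43
tcp_pos: [427.0, 136.3, 93.0]
ee_rot: [[0.927, 0.375, 0.0], [0.375, -0.927, 0.001], [0.0, -0.001, -1.0]]
contact_force: [-3.0, 2.1, 4.7]
finger_gap: 20.6
```

```bash
python3 - <<'E'
from h import *
s=r.get_state();mv((427,136,92),-68)
# tensioner axis from funnel/base; handle carried along the arc
C=np.array([477,129.3]);p=s["tcp_pos"][:2]-C;R=s["ee_rot"]
print("radius,ang",np.hypot(*p),np.degrees(np.arctan2(p[1],p[0])))
for a in np.arange(.1,1.21,.1):
    q=np.array([[np.cos(a),-np.sin(a)],[np.sin(a),np.cos(a)]])@p-p
    print(round(a,2),(R.T@np.r_[q,0]/400).round(3))
E
```

```text
t 11.43 tcp [427.  136.3  93. ] yaw -67.96 gap 20.6 F [-3.   2.1  4.7] q [0.11 0.11 1.97 0.   1.06 1.3 ]
shift [-0.0003  0.0006  0.0025] turn z 0.0003
radius,ang 50.47551811709214 172.07107783999638
0.1 [-0.006  0.011 -0.   ]
0.2 [-0.01   0.023 -0.   ]
0.3 [-0.014  0.035 -0.   ]
0.4 [-0.016  0.048 -0.   ]
0.5 [-0.017  0.06  -0.   ]
0.6 [-0.016  0.073 -0.   ]
0.7 [-0.015  0.085 -0.   ]
0.8 [-0.012  0.098 -0.   ]
0.9 [-0.008  0.109 -0.   ]
1.0 [-0.003  0.121 -0.   ]
1.1 [ 0.004  0.132 -0.   ]
1.2 [ 0.011  0.142 -0.   ]
```

Emit:
arm_command([
  [-0.006,0.011,0,0,0,0,-1],
  [-0.01,0.023,0,0,0,0,-1],
  [-0.014,0.035,0,0,0,0,-1],
  [-0.016,0.048,0,0,0,0,-1],
  [-0.017,0.06,0,0,0,0,-1],
  [-0.016,0.073,0,0,0,0,-1],
  [-0.016,0.073,0,0,0,0,-1],
])

```text
t: 12.02
tcp_pos: [432.3, 106.1, 93.0]
ee_rot: [[0.927, 0.375, 0.0], [0.375, -0.927, 0.0], [0.0, -0.0, -1.0]]
contact_force: [-2.2, 3.1, 6.7]
finger_gap: 20.1
```

```bash
python3 - <<'E'
from h import *
s=optics.snapshot("side");t=optics.snapshot("top")
cv2.imwrite("pics/q3.png",np.hstack([cv2.resize(i,None,fx=5,fy=5,interpolation=cv2.INTER_CUBIC) for i in(s[90:200,195:275],t[145:255,120:200])]))
mv((427,136,92),-68)
s=r.get_state();p=s["tcp_pos"][:2]-[477,129.3];print(np.hypot(*p),np.degrees(np.arctan2(p[1],p[0])))
E
```

```text
t 12.12 tcp [432.1 106.4  93. ] yaw -67.99 gap 20.3 F [-3.2  2.8  7.4] q [0.05 0.1  1.98 0.   1.06 1.23]
shift [ 0.0159 -0.0735  0.0025] turn z 0.0001
50.417859637787046 -152.941821022722
```

View pics/q3.png

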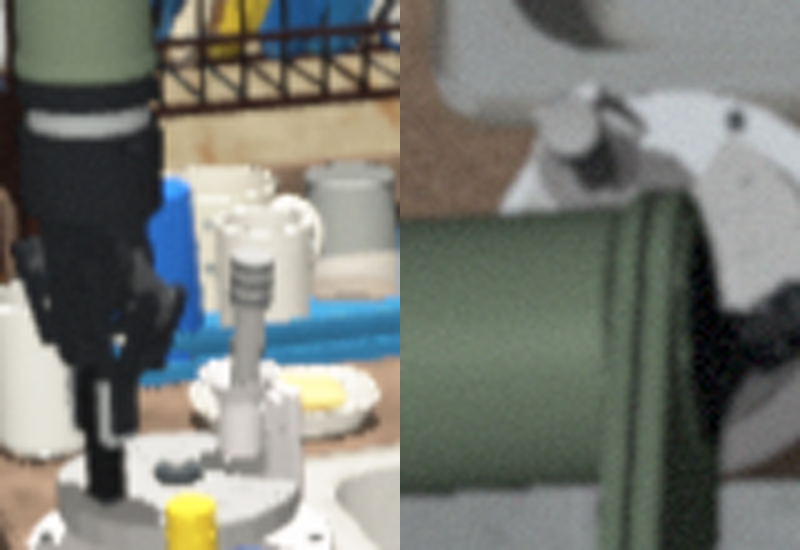

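The wheel is at about 0.61 and the pin is leaning slightly within the tube's play, dragged by the wheel. I'll carry on.

Emit:
arm_command([
  [0.001,0.012,0,0,0,0,-1],
  [0.004,0.025,0,0,0,0,-1],
  [0.008,0.036,0,0,0,0,-1],
  [0.013,0.048,0,0,0,0,-1],
  [0.017,0.054,0,0,0,0,-1],
  [0.02,0.059,0,0,0,0,-1],
  [0.02,0.059,0,0,0,0,-1],
  [0.02,0.059,0,0,0,0,-1],
  [0.02,0.059,0,0,0,0,-1],
])

```text
t: 12.87
tcp_pos: [447.8, 87.7, 93.0]
ee_rot: [[0.927, 0.375, -0.001], [0.375, -0.927, 0.001], [-0.001, -0.001, -1.0]]
contact_force: [-3.9, 2.2, 7.6]
finger_gap: 20.6
```

```bash
python3 - <<'E'
from h import *
s=optics.snapshot("side");t=optics.snapshot("top")
cv2.imwrite("pics/q4.png",np.hstack([cv2.resize(i,None,fx=5,fy=5,interpolation=cv2.INTER_CUBIC) for i in(s[90:200,195:275],t[145:255,120:200])]))
mv((427,136,92),-68)
s=r.get_state();p=s["tcp_pos"][:2]-[477,129.3];print(np.hypot(*p),np.degrees(np.arctan2(p[1],p[0])))
E
```

```text
t 12.97 tcp [447.8  87.8  93. ] yaw -67.96 gap 20.7 F [-3.5  2.   7.9] q [0.   0.13 1.95 0.   1.06 1.19]
shift [-0.0029 -0.1313  0.0026] turn z 0.0003
50.78859905000864 -125.12385047731952
```

View pics/q4.png

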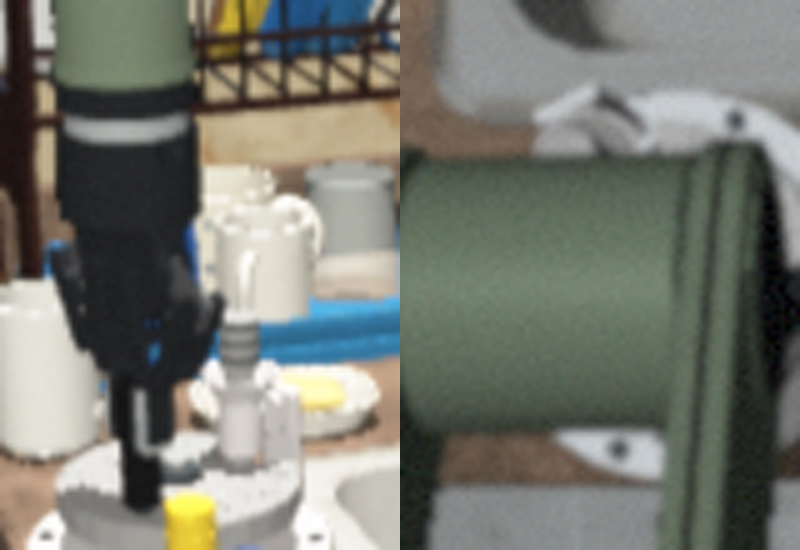

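The pin has dropped, its head now just above the funnel (240,340 in the zoom). I'll ease the wheel back on to it and then open.

Emit:
arm_command([
  [-0.006,-0.011,0,0,0,0,-1],
  [-0.012,-0.022,0,0,0,0,-1],
  [-0.015,-0.031,0,0,0,0,-1],
  [-0.015,-0.031,0,0,0,0,-1],
  [-0.015,-0.031,0,0,0,0,-1],
  [-0.015,-0.031,0,0,0,0,1],
  [-0.015,-0.031,0,0,0,0,1],
  [-0.015,-0.031,0,0,0,0,1],
  [-0.015,-0.031,0,0,0,0,1],
  [-0.015,-0.031,0,0,0,0,1],
  [-0.015,-0.031,0,0,0,0,1],
  [-0.015,-0.031,0,0,0,0,1],
  [-0.015,-0.031,0,0,0,0,1],
])

```text
t: 14.05
tcp_pos: [438.1, 96.7, 92.4]
ee_rot: [[0.927, 0.375, -0.0], [0.375, -0.927, -0.0], [-0.0, 0.0, -1.0]]
contact_force: [-1.2, 0.4, 1.0]
finger_gap: 85.3
```

```bash
python3 - <<'E'
from h import *
s=optics.snapshot("side");t=optics.snapshot("top")
cv2.imwrite("pics/q5.png",np.hstack([cv2.resize(i,None,fx=5,fy=5,interpolation=cv2.INTER_CUBIC) for i in(s[90:200,195:275],t[145:255,120:200])]))
mv((427,136,92),-68)
E
```

```text
t 14.15 tcp [438.1  96.7  92.5] yaw -67.96 gap 85.0 F [ 0.2 -0.5  0.5] q [ 0.02  0.11  1.97 -0.    1.06  1.21]
shift [ 0.0112 -0.1014  0.0011] turn z 0.0003
```

View pics/q5.png

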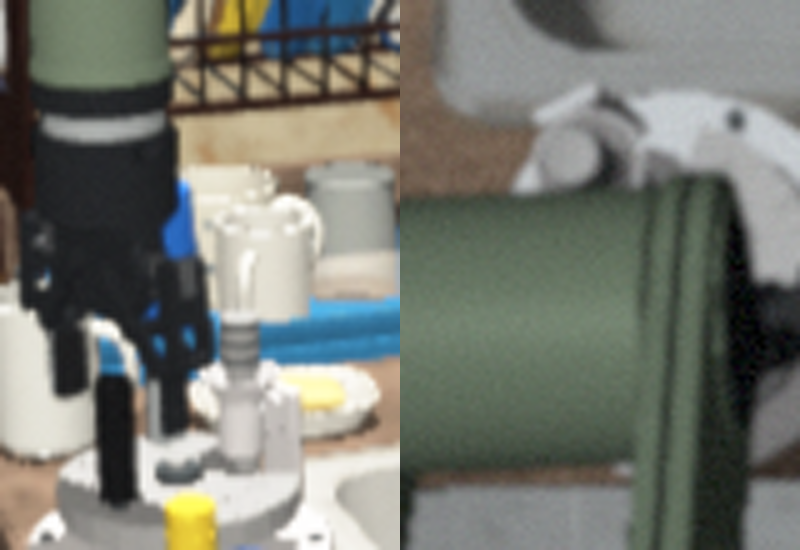

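The fingers are open and the handle (115,430 in the zoom) stands free, with the pin holding the wheel. Retreating straight up.

Emit:
arm_command([
  [0,0,-0.06,0,0,0,1],
  [0,0,-0.14,0,0,0,1],
  [0,0,-0.22,0,0,0,1],
  [0,0,-0.3,0,0,0,1],
  [0,0,-0.38,0,0,0,1],
  [-0.1,0.1,-0.45,0,0,0,1],
  [-0.1,0.2,-0.45,0,0,0,1],
  [-0.1,0.3,-0.45,0,0,0,1],
  [-0.1,0.4,-0.45,0,0,0,1],
  [-0.1,0.5,-0.45,0,0,0,1],
  [-0.1,0.5,-0.45,0,0,0,1],
  [-0.1,0.5,-0.45,0,0,0,1],
  [-0.1,0.5,-0.45,0,0,0,1],
  [-0.1,0.5,-0.45,0,0,0,1],
])

```text
t: 15.32
tcp_pos: [475.4, -102.3, 272.1]
ee_rot: [[0.926, 0.376, -0.001], [0.376, -0.926, 0.001], [-0.001, -0.001, -1.0]]
contact_force: [-0.6, -0.6, -0.4]
finger_gap: 85.1
```

```bash
python3 - <<'E'
from h import *
s=optics.snapshot("side");t=optics.snapshot("top")
cv2.imwrite("pics/q6.png",np.hstack([cv2.resize(i,None,fx=5,fy=5,interpolation=cv2.INTER_CUBIC) for i in(s[90:200,195:275],t[145:255,120:200])]))
mv((427,136,92),-68)
E
```

```text
t 15.42 tcp [ 475.5 -102.   272.3] yaw -67.83 gap 85.3 F [-0.1 -0.3 -1.1] q [-0.39 -0.02  1.7   0.    1.46  0.79]
shift [ 0.1123 -0.5965  0.4512] turn z 0.0014
```

View pics/q6.png

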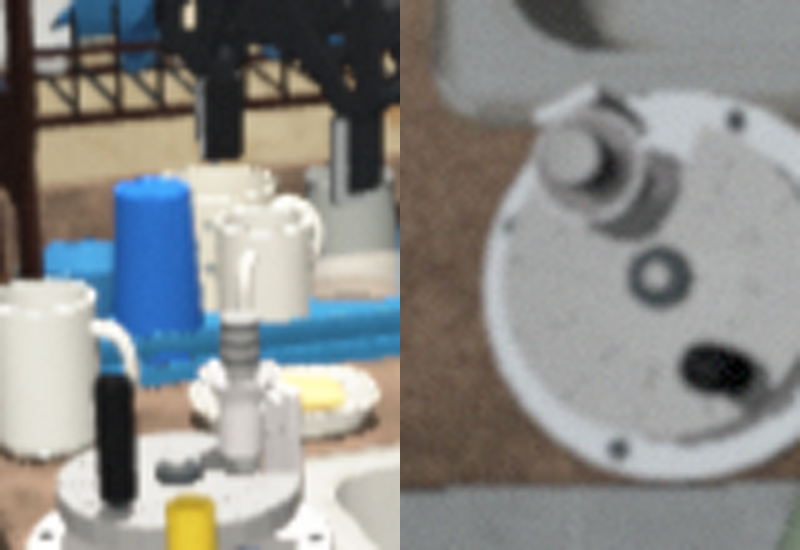

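```bash
python3 - <<'E'
from h import *
h=pl("top",181,219,132);d=h[:2]-[477,129.3];print("handle",h,"wheel",((np.degrees(np.arctan2(d[1],d[0]))-172.1)%360)*np.pi/180)
pt=pl("top",120+(573-400)/5,145+155/5,138);print("pin top if dropped",pt,pj("side",pt),"seen ~",195+240/5,90+318/5)
print(r.get_state()["joint_vel"].round(3))
print(r.sign_off())
E
```

```text
handle [434.704097    96.85044645 132.        ] wheel 0.792301583610594
pin top if dropped [520.85136494 148.09419858 138.        ] [242.32850961 151.96063159] seen ~ 243.0 153.6
[ 0.001 -0.002 -0.004 -0.001 -0.001 -0.001]
the job is handed in; nothing more can be done
None
```

The belt tensioner is locked: the long pin is down through the wheel's notch and alone keeps the wheel wound. I handed the job in at about 15.4 s of the 45 s allowed; no verdict was reported.

I took the long pin (the one farther to the robot's right) from the stand, lowered it into the funnel sleeve and released it standing on the wheel. Then I gripped the handle and swung the wheel anticlockwise to about 1.1 rad, where the pin dropped. I eased the wheel back on to the pin, opened the gripper and backed well clear.

**Last checks, all from the camera images:**
- **Wheel:** it rests at about 0.79 rad, close to the expected 0.8.
- **Pin:** its head sits just above the funnel at about (521, 148) mm, against (521, 149) measured for the sleeve. The side view agrees with the dropped height to within about 2 pixels.
- **Robot:** it was clear of everything, with contact force near zero and joints at rest.

No check failed. The pin leaned slightly in the tube while the wheel turned under it, and looked upright again once it had dropped.

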